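Turn the top leaf of the index stand

TASK

Turn the top leaf of the small grey index stand over its spine, pushing it up by its turned-up tab with a fingertip and never pinching it, until it lies flat on the other side; turn it gently, without slamming it or pressing it down hard. Leave the leaf beneath it lying where it is, and do not disturb the vial, the marker and the jug cap near the stand.

Things in the scene. Friction and masses are not known exactly. Their poses are not given: they have to be found in the camera images.
- stand: Grey index stand, 164 x 200 mm, fixed. Origin under its centre; x runs along the spine (away from the robot), y to the left across the beds. Right bed (-y): 42 mm high, edge 94 mm from the spine; 12 mm foot plate, edge at 100 mm. Left bed with two fixed, already turned leaves: top at 48 mm, edge at 96 mm. Metal cheeks 56 mm high end the spine (x = +-79 mm).
- spine (a point): Hinge axis of the top leaf, 50.5 mm above the worktop, at the x of its tab (4 mm from the stand's centre); same axes as the stand.
- top_leaf (a joint): Top leaf: 0 = flat on the right bed (-y), pi/2 = upright, pi = flat on the left, where it stops; starts at 0 to 0.2. White rigid leaf, 144 mm along the spine, 3 mm thick, reaching 100 mm from the hinge, 80 g. The stiff hinge (friction 0.075 N m, damping 0.012 N m s/rad) holds it at any angle: it must be pushed all the way, it does not fall.
- top_tab (a point): Middle of the outer edge of the top leaf's tab (36 mm wide along the spine, 3 mm thick), which rises outward at 45 degrees from the leaf's free edge. At leaf angle 0 this point is 124 mm to the right (-y) of the hinge and 25 mm above it; turned over, 124 mm left and 25 mm below it, in free air beyond the left bed.
- lower_leaf (a joint): Angle of the leaf beneath, an equal leaf with the same stiff hinge lying flat on the right bed (0), 6 mm below the top leaf; it must stay there.
- lower_tab (a point): Middle of the outer edge of the lower leaf's equal tab, which sits 54 mm nearer the robot along the spine than the top leaf's tab (clear gap 18 mm between the two tabs).
- vial: Loose small glass vial with white cap, 23 mm across, 56 mm high, standing upright beyond the stand. Origin under its centre. To be left alone.
- marker: Loose black marker pen, 134 mm long, 13 mm thick, lying in front of the stand. Origin under its centre, y along its length. To be left alone.
- cap: Loose white jug cap, 42 mm across, 13 mm high, lying near the stand. Origin under its centre. To be left alone.

How it is judged (in metres and radians):
On the way:
1. the top leaf is pushed up to about upright or beyond (value of joint top_leaf between 1.4 and 2.6 rad), for 0.1 s.
At the end, for the whole second after the job is handed in: The top leaf lies flat on the left side (within 0.11 rad, about 6 degrees) and is at rest; the lower leaf lies on the right bed (within 0.1 rad); the vial stands upright (within 0.2 rad) and vial, marker and cap are within 20 mm of where they were (value of joint top_leaf above 3.03 rad and velocity of joint top_leaf between -0.05 and 0.05 rad/s and value of joint lower_leaf below 0.1 rad and distance of each of vial, marker, cap from where it was at the start of the episode below 0.02 m and angle between vial's own z axis and vertical below 0.2 rad); the robot touches nothing.
It fails at once if the top leaf is flicked or slammed (faster than 5 rad/s) (velocity of joint top_leaf above 5 rad/s).
It fails at once if the top leaf is pinched (over 30 N between fingers and leaf before it is down) (contact force between the fingers and top_leaf above 30 N and value of joint top_leaf below 2.95 rad).
It fails at once if the top leaf is pressed down hard (over 80 N) (contact force between the fingers and top_leaf above 80 N).
It fails at once if the lower leaf is turned up (over 0.2 rad) (value of joint lower_leaf above 0.2 rad).
It fails at once if the vial, marker or cap is moved or lifted (over 30 mm) (distance of any of vial, marker, cap from where it was at the start of the episode above 0.03 m).
It also fails if it takes over 50 s, if anything falls off the work surface, if the arm or the gripper's body presses on something with over 40 N, if the wrist force passes 120 N, or if a joint passes its speed limit or range.

ROBOT

A 6-joint arm with a two-finger parallel gripper is mounted at the origin on a cart in front of the work surface, level with it; the furniture and walls round the work are solid. World frame = base frame: x ahead of the robot, y to its left, z up, the work surface at z = 0. Lengths are in mm, angles in degrees, forces in N, time in s.
With the tool pointing down it reaches from about 350 to 850 mm from the base axis. Payload 8.1 kg.
Tool frame: the origin (TCP) lies between the finger pads; the fingertips stand 22 mm ahead of it and the grasp point (between the pads) lies 3 mm ahead of it; z points along the fingers, y is the line along which they close (so a half turn about z gives the same grasp; the last joint's range is limited). The gripper opens to 85 mm and grips with 20 to 120 N. Pads are 22 mm wide; open, the fingers measure 114 mm over their backs; the gripper's body (76 mm by 85 mm) begins 54 mm behind the grasp point. The pads swing forward as they close: fully open they stand 13 mm farther back than shut.
Start: joints at [62.831, 7.471, 85.268, -0, 87.261, -4.893], TCP at [227.426, 555.232, 253.292] pointing down, gripper open.
Joint ranges: [-169.43, 169.43], [-51.17, 129.36], [1.28, 143.12], [-76.62, 256.62], [0, 156.53], [-152.29, 152.29]. Speed limits (degrees/s): [136.94, 136.94, 159.86, 180, 180, 180].

INTERFACE

Orientations are given as [roll, pitch, yaw] about the fixed x, y, z axes, in that order (R = Rz(yaw) Ry(pitch) Rx(roll)).
In Python, from bench import r, vision gives the robot as it stands.
- The arm moves only by the tool step_arm, never from a script. Its argument "targets" is a list that holds one entry, the list of rows, each a list of 6 numbers: the shift along the world's x, y, z in mm, then the turn, a rotation vector about the world's x, y, z in rad. In form: [[[x, y, z, rx, ry, rz], ...]]. A call has 1 to 12 rows; each row is the pose to reach, as a shift and turn from the pose commanded when the call began; what a row does not reach only later rows make up. A row lasts 1/12 s, in which the tool goes at most 41.7 mm and 7.16 degrees, less where a joint would pass 70% of its speed; a pose out of reach is approached as far as the arm can. A call with a gripper value outside its range is refused whole. "fingers" is the gripper's target within -1 to 1 (shut at 1, half-way at 0, fully open at -1), set as the call begins (left out, the last holds). The fingers move at their own pace and stop on an object; "newtons" is the grip in N (left out, the last holds). Time passes only in rows, so rows that repeat a pose let the fingers close. It gives the time, the measured TCP pose, the force, the opening and the grip force at its end, in the units of the state.
- r.sense(): the state, without advancing time (a new reading comes with each control period).
- vision.snapshot(name): name is "side" or "top" or "wrist"; returns a dict with "img" (400x640x3 uint8, blue, green, red), "mtx" (3x3 intrinsics, pixels), "eye" and "attitude" of the camera in the world. Camera axes: x right, y up, looking along -z (the intrinsics and any distortion apply to the point x, -y, -z); pixel columns grow to the right and rows downward; lengths in mm; the calibration is good to about 2 mm. A picture is of the moment at which its call begins. There is no depth.
- r.hand_in(): hands the job in; it is judged then, once.
The state is a dict: "time": time; "joint_pos": joint angles; "qd": joint speeds; "joint_efforts": joint torques, N m; "tool_pos": TCP position; "tcp_rot": TCP orientation; "ft_force": force on the tool from outside, world axes, zero at the start; "wrist_torque": the same for the moment, N m; "finger_gap": finger opening in mm; "grip_force": force on a finger pad.
Only numpy, scipy, OpenCV 4.12 (cv2) and the standard library are available. Lean on these libraries where they do the work, as an engineer would, in place of code of your own. Each camera call takes 0.05 s, during which the arm holds its last target. There are 200 camera calls.

## Working session

There is one attempt and no reset: what is moved stays moved. The work goes in short steps, Python scripts to look and compute and a tool call to move; the robot and the scene stay as the last step left them, time stands still between calls to the robot, and variables do not carry over. Pictures are saved under pics/ and viewed, at most 10 in all, crops included, and the job is handed in when it is done.

Besides the shell and the picture viewer there is one more tool, called as name([rows], argument=value, ...), one row to a line, values as JSON. step_arm: Moves the arm, as the interface text tells. Its arguments: {"type":"object","properties":{"targets":{"type":"array"},"fingers":{"type":"number"},"newtons":{"type":"number"}},"required":["targets"]}

```bash
mkdir -p pics; ls
python3 - <<'E'
from bench import r, vision
import cv2
s=r.sense();print({k:s[k] for k in('time','tool_pos','tcp_rot','ft_force','finger_gap')})
for n in('side','top'):
    d=vision.snapshot(n);cv2.imwrite(f'pics/{n}0.png',d['img']);print(n,d['mtx'],d['eye'],d['attitude'],[k for k in d])
E
```

```text
pics
{'time': 0.0, 'tool_pos': array([227.18648573, 554.77809144, 252.24904317]), 'tcp_rot': array([-1.79895779e+02, -8.54228522e-03,  1.57724580e+02]), 'ft_force': array([-0.12377004,  0.38906682, -0.41709155]), 'finger_gap': 85.70018679564978}
side [[396.97547452   0.         315.92177985]
 [  0.         396.97547452 202.85424659]
 [  0.           0.           1.        ]] [282.16731359 399.43033913 444.28077441] [  63.41386351    1.33736299 -163.59746543] ['img', 'mtx', 'eye', 'attitude']
top [[515.02211479   0.         316.46307499]
 [  0.         515.02211479 202.43410571]
 [  0.           0.           1.        ]] [ 338.76914145 -313.14794726  947.34730035] [  8.5484849    0.91922538 -90.52552444] ['img', 'mtx', 'eye', 'attitude']
```

View pics/side0.png

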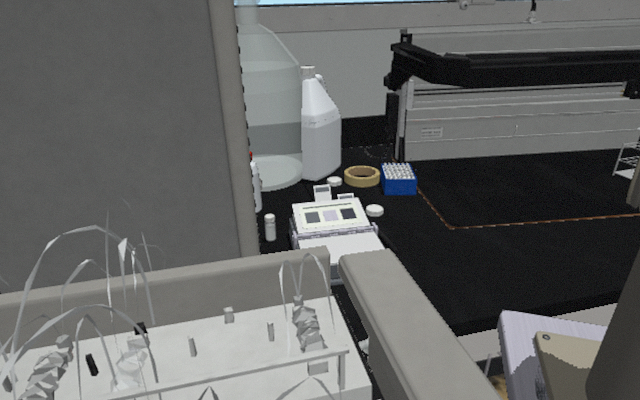

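View pics/top0.png

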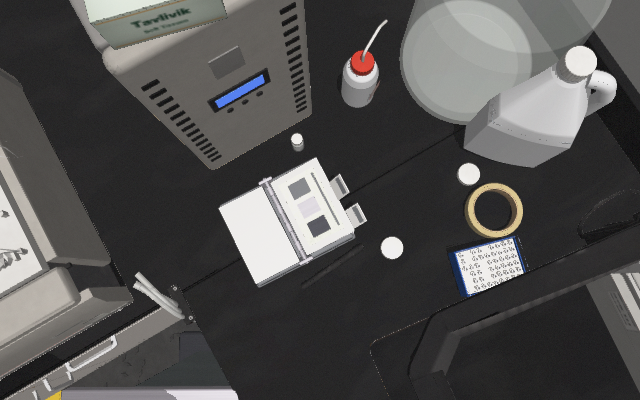

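The side view shows the stand at about (335,225). In the top view the spine runs from (264,180) to (298,262), with the top leaf's tab at about (340,186) and the lower leaf's tab at (357,214). The vial is at (297,141), the cap at (392,247) and the marker at about (335,265). I'll enlarge the top view.

Run:
```python
import cv2
i=cv2.imread('pics/top0.png')[125:295,205:415]
i=cv2.convertScaleAbs(i,alpha=1.0)
cv2.imwrite('pics/top0c.png',cv2.resize(i,None,fx=3.5,fy=3.5,interpolation=cv2.INTER_CUBIC))
```

```text
(no output)
```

View pics/top0c.png

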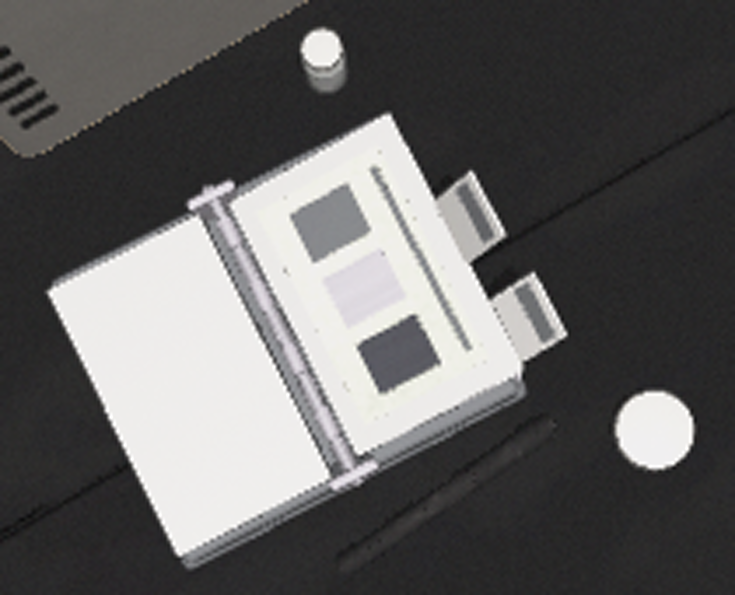

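The enlarged crop shows the cheeks at about (212,193) and (352,473) and the left leaf's corners at (50,291) and (183,556). The top leaf's outer corners are at (390,114) and (521,375). The top tab's outer edge runs (472,172)-(505,235) and the lower tab's (535,272)-(566,332). Next I'll fit the stand's pose and the leaf angle.

```bash
cat > h.py <<'E'
import numpy as np
from scipy.spatial.transform import Rotation as R
from scipy.optimize import least_squares
def proj(d,P):
    p=(np.atleast_2d(P)-d['eye'])@R.from_euler('xyz',d['attitude'],degrees=True).as_matrix()
    p=p*[1,-1,-1]; q=p@np.asarray(d['mtx']).T
    return q[:,:2]/q[:,2:]
def ray(d,uv,z):
    M=R.from_euler('xyz',d['attitude'],degrees=True).as_matrix()
    c=np.linalg.inv(d['mtx'])@[uv[0],uv[1],1]; w=M@(c*[1,-1,-1])
    return d['eye']+w*(z-d['eye'][2])/w[2]
def leafpt(x,rr,h,a,hz=50.5):  # point on leaf: outward rr, normal h, angle a (stand frame)
    return [x,-rr*np.cos(a)+h*np.sin(a)*1.0,hz+rr*np.sin(a)+h*np.cos(a)]
def tow(p,P):
    c,s=np.cos(p[2]),np.sin(p[2]); P=np.asarray(P,float)
    return np.c_[p[0]+c*P[:,0]-s*P[:,1],p[1]+s*P[:,0]+c*P[:,1],P[:,2]]
E
python3 - <<'E'
from h import *
from bench import vision
d=vision.snapshot('top')
px=np.array([[212,193],[352,473],[50,291],[183,556],[390,114],[521,375],[472,172],[505,235],[535,272],[566,332]])/3.5+[205,125]
def model(p):
    a=p[3]
    P=[[79,0,56],[-79,0,56],[72,96,48],[-72,96,48],leafpt(72,100,0,a),leafpt(-72,100,0,a),
       leafpt(22,124,25,a),leafpt(-14,124,25,a),leafpt(-32,124,25,0,44.5),leafpt(-68,124,25,0,44.5)]
    return proj(d,tow(p,P))
f=least_squares(lambda p:(model(p)-px).ravel(),[400,-280,.4,.1],x_scale=[100,100,1,1],loss='soft_l1')
print(f.x,np.degrees(f.x[2]));print((model(f.x)-px).round(1))
np.save('pose.npy',f.x)
for n,uv,z in(('vial',(322,48),56),('cap',(655,430),13),('mk1',(345,563),7),('mk2',(549,427),7)):
    w=ray(d,np.array(uv)/3.5+[205,125],z);c,s=np.cos(f.x[2]),np.sin(f.x[2]);v=w[:2]-f.x[:2]
    print(n,w.round(0),'stand frame',(c*v[0]+s*v[1]).round(0),(-s*v[0]+c*v[1]).round(0))
E
```

```text
[ 4.42665152e+02 -2.45685299e+02  4.63622287e-01  2.04185604e-01] 26.56360033600571
[[-0.2  0.2]
 [ 0.4  0.4]
 [-0.2  1. ]
 [-2.5 -1.3]
 [ 0.1 -0.6]
 [ 1.1 -2. ]
 [-0.3 -0.4]
 [ 0.3  0.5]
 [-0.4  0. ]
 [ 0.6  1.4]]
vial [ 588. -266.   56.] stand frame 121.0 -84.0
cap [ 395. -435.   13.] stand frame -128.0 -148.0
mk1 [ 328. -275.    7.] stand frame -115.0 25.0
mk2 [ 397. -381.    7.] stand frame -101.0 -101.0
```

The fit is consistent: the stand is at about (443,-246) with a yaw of 26.6°, and the leaf angle is about 0.20. Before moving I want to know how tall the bin and the grey box are, since they lie along the transit.

Run:
```python
from h import *
from bench import vision
import cv2
a=cv2.imread('pics/top0.png');b=cv2.imread('pics/side0.png')
w=vision.snapshot('wrist');cv2.imwrite('pics/wrist0.png',w['img'])
m=np.zeros((600,800,3),np.uint8)
m[:300,:400]=cv2.resize(a[100:400,0:260],(400,300))[:300]   # not used for metric
A=cv2.resize(a[40:400,0:240],None,fx=1.6,fy=1.6);B=cv2.resize(b[200:400,150:500],None,fx=1.1,fy=1.1)
m[:]=0;m[:A.shape[0],:A.shape[1]]=A;m[:B.shape[0],390:390+B.shape[1]]=B
W=cv2.resize(w['img'],(400,250));m[300:550,390:790]=W
cv2.imwrite('pics/m1.png',m)
```

```text
(no output)
```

View pics/m1.png

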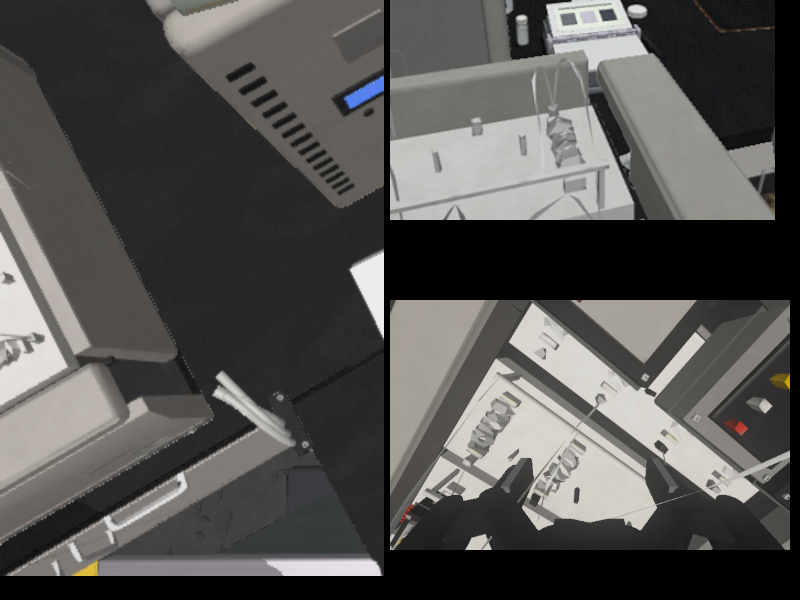

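The montage shows the bin's -y wall ending at top-image pixel (52,262), which is side-image pixel (327,250). The front wall's corner is at top (78,278) and side (344,264). The wrist view shows the gripper above the bin's interior. I'll triangulate the rim height from these.

Run:
```python
from h import *
from bench import vision
t=vision.snapshot('top');s=vision.snapshot('side')
def tri(u,v):
    f=least_squares(lambda P:np.r_[proj(t,P)[0]-u,proj(s,P)[0]-v],[350,0,150]);return f.x.round(0),f.fun.round(1)
print('wall',tri((52,262),(327,250)),'front',tri((78,278),(344,264)),tri((75,270),(344,260)))
print('stand cheek check',tri((265.6,180.1),(296,237)) )
for z in(0,150,300): print('greybox corner',ray(t,(213,168),z).round(0), 'wall foot',ray(t,(109,260),z).round(0))
# path in stand frame -> world tip corner targets
p=np.load('pose.npy')
```

```text
wall (array([370.,  73., 221.]), array([-0.4, -2.2,  1.6,  0.2])) front (array([354.,  50., 191.]), array([-1. , -6.4,  4.7,  0.6])) (array([358.,  51., 196.]), array([-0.2, -1.2,  0.9,  0.1]))
stand cheek check (array([ 513., -210.,   47.]), array([ 0.3,  1.1, -1.2, -0.2]))
greybox corner [ 549. -105.    0.] wall foot [379.  84.   0.]
greybox corner [ 516. -138.  150.] wall foot [372.  21. 150.]
greybox corner [ 483. -171.  300.] wall foot [366. -42. 300.]
```

The rim is about 220 mm high, so I'll rise first, then cross over it with the fingers shut and the tool turned to the stand's yaw.

step_arm([
  [[0,0,34,0,0,0],[0,0,68,0,0,0],[0,0,102,0,0,0],[0,0,136,0,0,0],[0,0,170,0,0,0],[8,-36,170,0,0,-0.1],[16,-72,170,0,0,-0.2],[24,-108,170,0,0,-0.3],[32,-144,170,0,0,-0.4],[40,-180,170,0,0,-0.5],[49,-218,170,0,0,-0.6],[58,-256,170,0,0,-0.717]],
], fingers=1)

```text
time: 1.3
tool_pos: [285.2, 297.6, 423.2]
tcp_rot: [180.0, 0.0, 116.4]
ft_force: [0.4, -0.2, 0.4]
finger_gap: -0.1
grip_force: 0.0
```

step_arm([
  [[9,-38,0,0,0,0],[18,-76,0,0,0,0],[27,-114,0,0,0,0],[36,-152,0,0,0,0],[45,-190,0,0,0,0],[57,-225,0,0,0,0],[69,-260,0,0,0,0],[81,-295,0,0,0,0],[93,-330,0,0,0,0],[105,-365,0,0,0,0],[117,-400,0,0,0,0],[130,-436,0,0,0,0]],
])

```text
time: 2.3
tool_pos: [415.5, -138.7, 423.5]
tcp_rot: [180.0, 0.0, 116.6]
ft_force: [0.4, 0.8, -0.3]
finger_gap: -0.1
grip_force: 0.0
```

```bash
cat > path.py <<'E'
from h import *
p=np.load('pose.npy')
W=11; XT=8
def tcp(yC,zC,tip=22):  # stand-frame left-bottom corner -> world TCP
    return tow(p,[[XT,yC-W,zC+tip]])[0]
def C(a):
    rq=np.interp(np.degrees(a),[0,60,120,180],[112,112,88,88]); hq=max(rq-100,0)
    q=leafpt(0,rq,hq,a); z=q[2]
    pts=np.array([leafpt(0,r,max(r-100,0),a) for r in np.linspace(60,124,65)])
    y=pts[pts[:,2]>=z-.01,1].min() if a<2.4 else q[1]
    # half thickness of leaf, normal to back face
    b=a+(np.pi/4 if rq>100 else 0)
    return np.array([y-1.5*max(np.sin(b),0)-0.3, z-1.5*np.cos(b)*(rq<=100)])
E
python3 - <<'E'
from path import *
for dg in(0,5,11.7,20,30,40,50,60,70,80,90,100,110,120,130,140,150,160,170,180):
    c=C(np.radians(dg));print(dg,c.round(0),tcp(*c).round(0))
print('approach outside high',tcp(-165,220).round(0),'low',tcp(-165,80).round(0))
E
```

```text
0 [-125.   62.] [ 511. -364.   84.]
5 [-123.   72.] [ 510. -362.   94.]
11.7 [-118.   85.] [ 508. -358.  107.]
20 [-110.  100.] [ 504. -350.  122.]
30 [-97. 117.] [ 498. -339.  139.]
40 [-81. 132.] [ 491. -325.  154.]
50 [-65. 144.] [ 484. -310.  166.]
60 [-47. 153.] [ 476. -294.  175.]
70 [-31. 155.] [ 469. -280.  177.]
80 [-16. 154.] [ 462. -266.  176.]
90 [ -2. 150.] [ 456. -254.  172.]
100 [ 15. 145.] [ 448. -239.  167.]
110 [ 30. 137.] [ 441. -225.  159.]
120 [ 42. 127.] [ 436. -214.  149.]
130 [ 55. 119.] [ 430. -203.  141.]
140 [ 66. 108.] [ 425. -193.  130.]
150 [75. 96.] [ 421. -185.  118.]
160 [82. 82.] [ 418. -179.  104.]
170 [86. 67.] [ 416. -175.   89.]
180 [88. 52.] [ 416. -174.   74.]
approach outside high [ 529. -400.  242.] low [ 529. -400.  102.]
```

step_arm([
  [[12,-28,-5,0,0,0],[24,-56,-15,0,0,0],[36,-84,-30,0,0,0],[48,-112,-45,0,0,0],[60,-140,-60,0,0,0],[72,-168,-80,0,0,0],[84,-196,-100,0,0,0],[96,-224,-120,0,0,0],[106,-246,-145,0,0,0],[113,-261,-170,0,0,0],[113,-261,-200,0,0,0],[113,-261,-220,0,0,0]],
])

```text
time: 3.3
tool_pos: [527.5, -398.1, 199.3]
tcp_rot: [-179.9, -0.2, 116.6]
ft_force: [-0.5, 0.9, -0.5]
finger_gap: 0.2
grip_force: 0.0
```

Run:
```python
from h import *
from bench import r,vision
import cv2
w=vision.snapshot('wrist');t=vision.snapshot('top')
print(w['mtx'],w['eye'],w['attitude'],r.sense()['tool_pos'])
m=np.zeros((600,640,3),np.uint8);m[:400]=w['img'];m[400:600]=cv2.resize(t['img'][120:280,160:480],None,fx=2,fy=2)[:200,:640] if 0 else cv2.resize(t['img'][120:300,170:490],(640,200+0))
cv2.imwrite('pics/m2.png',m)
```

```text
[[310.99923771   0.         318.59064119]
 [  0.         310.99923771 196.17841381]
 [  0.           0.           1.        ]] [ 492.26635378 -329.66520092  319.43322521] [-17.38017347   0.08276069  26.56949512] [ 526.16278416 -396.12468483  197.33138172]
```

View pics/m2.png

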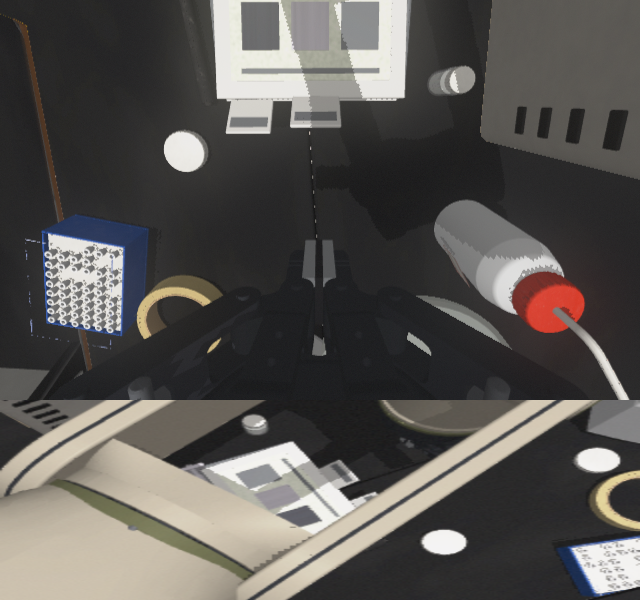

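The wrist view shows the top tab's outer edge running (291,126)-(341,127), the lower tab's (226,131)-(271,132), and the shut fingertips at about (303..334,240). I'll check these against the fitted model.

Run:
```python
from path import *
from bench import r,vision
w=vision.snapshot('wrist');s=r.sense();print(s['tool_pos'],s['tcp_rot'],s['time'])
px=np.array([[341,127],[291,126],[271,132],[226,131],[407,97],[215,96]])
def mod(p):
    a=p[3];return proj(w,tow(p,[leafpt(22,124,25,a),leafpt(-14,124,25,a),leafpt(-32,124,25,0,44.5),leafpt(-68,124,25,0,44.5),leafpt(72,100,0,a),leafpt(-72,100,0,a)]))
print((mod(p)-px).round(1))
f=least_squares(lambda d:np.r_[(mod(p+d)-px).ravel(),d[:3]*[.5,.5,100]],[0,0,0,0],x_scale=[10,10,.1,.1]);print('delta',f.x.round(3));print((mod(p+f.x)-px).round(1))
T=s['tool_pos'];M=R.from_euler('xyz',s['tcp_rot'],degrees=True).as_matrix()
for z in(9,22):
  print(z,proj(w,[T+M@[x,y,z] for x in(-11,11) for y in(-14,14)]).round(0).tolist())
```

```text
[ 527.24543256 -396.85917     200.76748119] [-179.89037109   -0.27177954  116.6341295 ] 3.45
[[ 1.   5.3]
 [-1.3  6.3]
 [-0.2  6.3]
 [-0.7  7.2]
 [-1.4  7. ]
 [ 1.6  7.9]]
delta [-1.484e+00  4.554e+00 -4.000e-03 -4.000e-03]
[[ 1.4 -1.3]
 [-1.1 -0.6]
 [-0.3  0. ]
 [-1.   0.8]
 [-0.7  1.1]
 [ 1.5  1. ]]
9 [[293.0, 297.0], [352.0, 297.0], [291.0, 255.0], [354.0, 255.0]]
22 [[295.0, 282.0], [349.0, 282.0], [294.0, 242.0], [351.0, 242.0]]
```

The fingertips sit where expected and the stand may be about 4 mm further in +y, which doesn't matter for following with contact. I'll lower outside the tab and move in close.

step_arm([
  [[0,0,-25,0,0,0],[0,0,-50,0,0,0],[0,0,-75,0,0,0],[0,0,-98,0,0,0],[-2,4,-98,0,0,0],[-4,9,-98,0,0,0],[-7,14,-98,0,0,0],[-9,18,-98,0,0,0],[-11,22,-98,0,0,0],[-13,27,-98,0,0,0],[-16,31,-98,0,0,0],[-18,36,-98,0,0,0]],
])

```text
time: 4.45
tool_pos: [510.3, -361.5, 105.8]
tcp_rot: [180.0, 0.0, 116.6]
ft_force: [0.1, 0.5, 0.8]
finger_gap: 0.0
grip_force: 0.0
```

Run:
```python
from h import *
from bench import r,vision
import cv2
s=r.sense();print(s['tool_pos'],s['ft_force'])
w=vision.snapshot('wrist');t=vision.snapshot('side')
m=np.zeros((600,640,3),np.uint8);m[:320]=w['img'][:320];m[320:]=cv2.resize(t['img'][130:270,240:560],(640,280))
cv2.imwrite('pics/m3.png',m)
```

```text
[ 510.25910708 -361.51226135  105.84228307] [0.09912328 0.53939916 0.79548826]
```

View pics/m3.png

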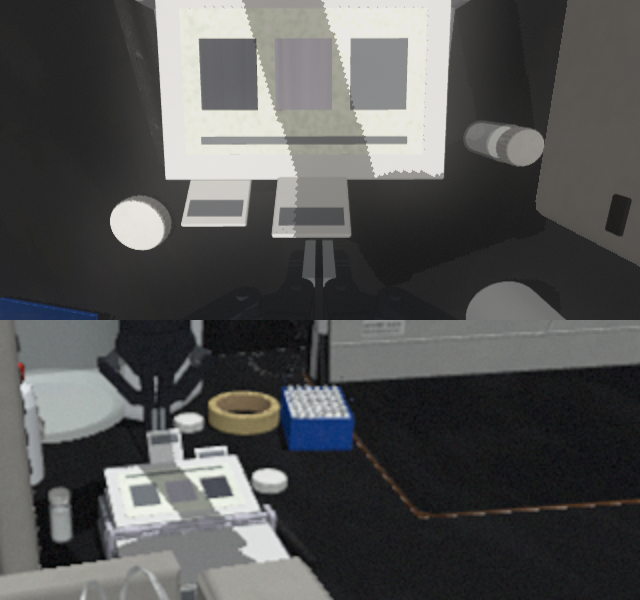

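The fingertip stands just outside the top tab and is centred on it: the tab spans columns 272-351 and the finger is at 319. The lower tab is well clear. Now I'll follow the arc gently.

step_arm([
  [[-2,3,0,0,0,0],[-3,6,2,0,0,0],[-5,10,6,0,0,0],[-7,13,10,0,0,0],[-8,16,14,0,0,0],[-10,19,19,0,0,0],[-12,23,25,0,0,0],[-14,27,30,0,0,0],[-16,30,34,0,0,0],[-18,33,38,0,0,0],[-19,37,42,0,0,0],[-21,41,46,0,0,0]],
])

```text
time: 5.55
tool_pos: [490.6, -322.2, 153.6]
tcp_rot: [179.9, 0.3, 116.6]
ft_force: [2.2, -3.1, 2.4]
finger_gap: -0.1
grip_force: 1.6
```

Run:
```python
from h import *
from bench import r,vision
import cv2
s=r.sense();print(s['tool_pos'],s['ft_force'])
w=vision.snapshot('wrist');t=vision.snapshot('side')
m=np.zeros((600,640,3),np.uint8);m[:320]=w['img'][:320];m[320:]=cv2.resize(t['img'][130:270,240:560],(640,280))
cv2.imwrite('pics/m4.png',m)
```

```text
[ 490.55592012 -322.22918779  153.62020372] [ 2.19926756 -3.08767049  2.37520608]
```

View pics/m4.png

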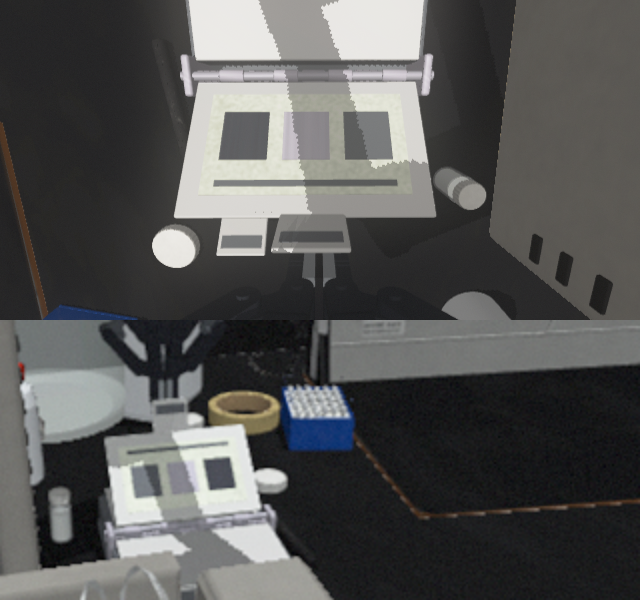

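The leaf is at roughly 40°, the push is a few newtons and the lower leaf has not moved. I'll keep following the arc.

step_arm([
  [[-2,4,3,0,0,0],[-4,9,7,0,0,0],[-6,13,10,0,0,0],[-8,17,13,0,0,0],[-10,22,16,0,0,0],[-13,26,18,0,0,0],[-15,31,20,0,0,0],[-17,36,21,0,0,0],[-20,40,22,0,0,0],[-22,45,22,0,0,0],[-25,50,22,0,0,0],[-27,54,22,0,0,0]],
])

```text
time: 6.65
tool_pos: [462.2, -266.2, 173.4]
tcp_rot: [180.0, 0.0, 116.6]
ft_force: [0.3, -1.8, 4.4]
finger_gap: -0.4
grip_force: 2.0
```

step_arm([
  [[-2,4,-1,0,0,0],[-4,8,-2,0,0,0],[-6,12,-3,0,0,0],[-8,16,-4,0,0,0],[-10,20,-5,0,0,0],[-13,26,-7,0,0,0],[-16,31,-9,0,0,0],[-18,36,-12,0,0,0],[-20,40,-14,0,0,0],[-23,45,-17,0,0,0],[-25,51,-22,0,0,0],[-28,56,-27,0,0,0]],
])

```text
time: 7.65
tool_pos: [434.2, -210.1, 145.8]
tcp_rot: [180.0, -0.0, 116.6]
ft_force: [0.0, 0.7, -0.5]
finger_gap: -0.3
grip_force: 0.3
```

Run:
```python
from h import *
from bench import r,vision
import cv2
s=r.sense();print(s['tool_pos'],s['ft_force'])
w=vision.snapshot('wrist');t=vision.snapshot('side')
m=np.zeros((600,640,3),np.uint8);m[:320]=w['img'][:320];m[320:]=cv2.resize(t['img'][130:270,240:560],(640,280))
cv2.imwrite('pics/m5.png',m)
```

```text
[ 434.21392607 -210.11529708  145.78877177] [ 0.0328982   0.716751   -0.45158603]
```

View pics/m5.png

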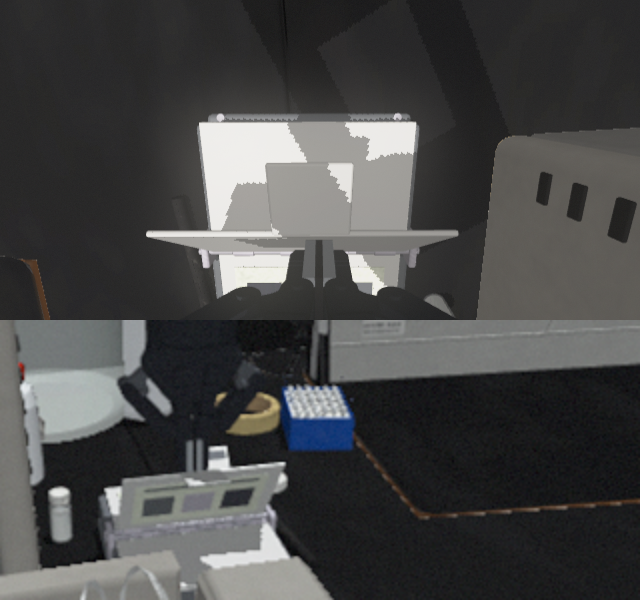

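The leaf is past upright, at about 115°, with the tip behind it near the bend. The lower tab is still in place. I'll go on down to the left.

step_arm([
  [[-2,3,-2,0,0,0],[-3,6,-4,0,0,0],[-5,9,-6,0,0,0],[-6,11,-8,0,0,0],[-7,14,-11,0,0,0],[-9,17,-14,0,0,0],[-10,19,-17,0,0,0],[-11,21,-19,0,0,0],[-12,23,-22,0,0,0],[-13,25,-25,0,0,0],[-14,27,-28,0,0,0],[-15,29,-31,0,0,0]],
])

```text
time: 8.75
tool_pos: [419.3, -181.6, 115.0]
tcp_rot: [180.0, 0.0, 116.6]
ft_force: [-0.3, -0.7, 0.3]
finger_gap: 0.0
grip_force: 0.2
```

step_arm([
  [[-1,2,-4,0,0,0],[-1,3,-7,0,0,0],[-2,4,-10,0,0,0],[-3,5,-13,0,0,0],[-3,6,-17,0,0,0],[-4,7,-21,0,0,0],[-4,8,-25,0,0,0],[-5,9,-29,0,0,0],[-5,9,-31,0,0,0],[-5,9,-33,0,0,0],[-5,9,-35,0,0,0],[-5,9,-36,0,0,0]],
])

```text
time: 9.75
tool_pos: [414.4, -172.8, 79.0]
tcp_rot: [-180.0, -0.0, 116.6]
ft_force: [1.1, -0.2, -0.5]
finger_gap: 0.1
grip_force: 0.2
```

step_arm([
  [[0,0,-1,0,0,0],[0,0,-2,0,0,0],[0,0,-2.5,0,0,0],[0,0,-3,0,0,0],[0,0,-3.5,0,0,0],[0,0,-4,0,0,0],[0,0,-4.5,0,0,0],[0,0,-4.5,0,0,0]],
])

```text
time: 10.42
tool_pos: [414.5, -172.8, 74.7]
tcp_rot: [180.0, 0.0, 116.6]
ft_force: [-0.2, 0.7, 0.2]
finger_gap: -0.5
grip_force: 0.0
```

Run:
```python
from h import *
from bench import r,vision
import cv2
s=r.sense();print(s['tool_pos'],s['ft_force'])
w=vision.snapshot('wrist');t=vision.snapshot('side')
m=np.zeros((600,640,3),np.uint8);m[:320]=w['img'][:320];m[320:]=cv2.resize(t['img'][130:270,240:560],(640,280))
cv2.imwrite('pics/m6.png',m)
```

```text
[ 414.45267829 -172.75509427   74.7365144 ] [-0.23741662  0.70609884  0.20163393]
```

View pics/m6.png

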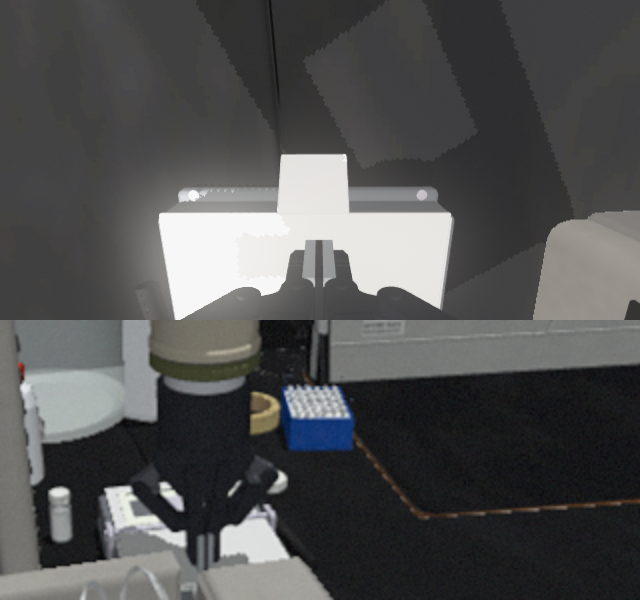

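The leaf lies nearly flat on the left, with its bend edge at row 214 over columns 160-452 and its tab pointing outward. No contact force registers yet, so I'll lower in small steps until light contact.

step_arm([
  [[0,0,-0.5,0,0,0],[0,0,-1,0,0,0],[0,0,-1.5,0,0,0],[0,0,-1.5,0,0,0]],
])

```text
time: 10.85
tool_pos: [414.5, -172.8, 73.9]
tcp_rot: [-180.0, 0.0, 116.6]
ft_force: [-3.4, 1.7, 7.4]
finger_gap: 0.2
grip_force: 3.8
```

Run:
```python
from path import *
from bench import r,vision
w=vision.snapshot('wrist');s=r.sense();print(s['tool_pos'],s['ft_force'])
px=np.array([[452,213],[160,213],[347,155],[281,155]])
for q in(p,p+[-1.5,4.5,0,0]):
  for a in(2.95,3.03,3.1,3.14): print(a,proj(w,tow(q,[leafpt(72,100,0,a),leafpt(-72,100,0,a),leafpt(22,124,25,a),leafpt(-14,124,25,a)])).round(0).tolist())
```

```text
[ 414.55641038 -172.82997331   73.93457572] [-3.57134155  2.31042447  7.38375248]
2.95 [[469.0, 235.0], [139.0, 234.0], [352.0, 162.0], [276.0, 162.0]]
3.03 [[462.0, 225.0], [148.0, 225.0], [350.0, 159.0], [278.0, 159.0]]
3.1 [[455.0, 219.0], [156.0, 218.0], [348.0, 158.0], [280.0, 158.0]]
3.14 [[452.0, 215.0], [160.0, 215.0], [347.0, 158.0], [281.0, 157.0]]
2.95 [[472.0, 225.0], [139.0, 225.0], [354.0, 152.0], [277.0, 152.0]]
3.03 [[465.0, 216.0], [148.0, 215.0], [352.0, 149.0], [279.0, 149.0]]
3.1 [[458.0, 209.0], [155.0, 209.0], [350.0, 149.0], [281.0, 149.0]]
3.14 [[455.0, 206.0], [159.0, 206.0], [349.0, 149.0], [282.0, 149.0]]
```

A light 8 N contact against the stop, and the leaf's apparent width matches 3.14 rad. I'll withdraw straight up.

step_arm([
  [[0,0,1,0,0,0],[0,0,3,0,0,0],[0,0,8,0,0,0],[0,0,20,0,0,0],[0,0,40,0,0,0],[0,0,65,0,0,0],[0,0,90,0,0,0],[0,0,115,0,0,0],[0,0,140,0,0,0],[0,0,150,0,0,0],[0,0,150,0,0,0],[0,0,150,0,0,0]],
])

```text
time: 11.9
tool_pos: [414.5, -172.8, 223.0]
tcp_rot: [180.0, 0.0, 116.6]
ft_force: [-0.3, -0.2, -0.9]
finger_gap: 0.2
grip_force: 0.0
```

Run:
```python
from h import *
from bench import r,vision
import cv2
s=r.sense();print(s['tool_pos'],s['ft_force'])
w=vision.snapshot('wrist');t=vision.snapshot('side')
m=np.zeros((600,640,3),np.uint8);m[:320]=w['img'][:320];m[320:]=cv2.resize(t['img'][130:270,240:560],(640,280))
cv2.imwrite('pics/m7.png',m)
```

```text
[ 414.53574172 -172.83210099  223.04285648] [-0.29109749 -0.16146935 -0.90709325]
```

View pics/m7.png

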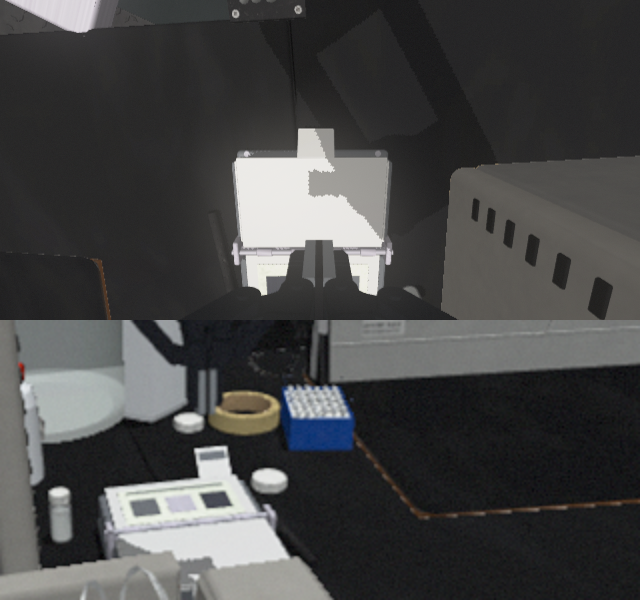

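The top leaf lies flat on the left with its tab at (316,143). The lower leaf is still on the right bed, and the vial, cap and marker are where they were. The arm is clear, so I'm handing in.

```bash
python3 -c "
from bench import r
print(r.hand_in())"
```

```text
the job is handed in; nothing more can be done
None
```

The top leaf was turned over its spine by its tab and lies flat on the left. The last pictures show the lower leaf, vial, marker and cap undisturbed, and the job is handed in; the hand-in call returned no verdict.

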